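# Seat the sample board and hold the clip open over its edge

### The arm

A 7-joint arm with a two-finger parallel gripper is mounted at the origin on the work surface. World frame = base frame: x ahead of the robot, y to its left, z up, the work surface at z = 0. Lengths are in m, angles in rad, forces in N, time in s.
With the tool pointing down it reaches from about 0.4 to 0.85 m from the base axis. Payload 4.4 kg.
Tool frame: the origin (TCP) lies at the very end of the fingers, on their centre line; the grasp point (between the pads) lies 19 mm behind it; z points along the fingers, y is the line along which they close (so a half turn about z gives the same grasp; the last joint's range is limited). The gripper opens to 94 mm and grips with 3 to 60 N. Pads are 16 mm wide; open, the fingers measure 119 mm over their backs; the gripper's body (75 mm by 177 mm) begins 78 mm behind the grasp point.
Start: joints at [1.166, 0.628, 0.038, 1.517, -0.027, 0.996, -0.02], TCP at [0.216, -0.613, 0.205] pointing down, gripper open.
Joint ranges: [-3.06, 3.06], [-0.37, 2.12], [-1.25, 1.32], [0.18, 2.47], [-1.1, 4.24], [0.23, 1.98], [-2.94, 2.94]. Speed limits (rad/s): [2.57, 2.57, 3.14, 3.14, 3.14, 3.14, 3.14].

### API

Orientations are given as a unit quaternion [w, x, y, z].
In Python, from plant import manip, imaging gives the robot as it stands. The module is installed in compiled form; this text tells all that it offers.
- The arm moves only by the tool carry_out, never from a script. Its argument "targets" is a list of rows, each an object of numbers: "claw": the finger opening in cm, from 0 to 9.4; "dx", "dy", "dz": the shift along the tool's x, y, z in cm; "yaw": the turn about the tool's z in degrees. A call has 1 to 10 rows; each row is the pose to reach, as a shift and turn from the pose commanded when the call began, along the tool's axes at that moment; what a row does not reach only later rows make up. A row lasts 1/8 s, in which the tool goes at most 62.5 mm and 10.7 degrees, less where a joint would pass 70% of its speed; a pose out of reach is approached as far as the arm can. A call with a gripper value outside its range is refused whole. The fingers move at their own pace and stop on an object; the grip force is fixed at half the most. Time passes only in rows, so rows that repeat a pose let the fingers close. It gives the time, the measured TCP pose, the force, the opening and the grip force at its end, in the units of the state.
- manip.state(): the state, without advancing time (a new reading comes with each control period).
- imaging.read_camera(name): name is "side" or "top" or "wrist"; returns the picture (420x560x3 uint8, blue, green, red); there is no depth.
- imaging.camera_info(name): a dict with "vfov" (degrees; the focal length in pixels is half the picture's height over the tangent of half this angle, whatever the lens; pixels are square), "cx", "cy" (the principal point, pixels), "world_to_cam" (4x4, takes a point from world to camera coordinates); the wrist camera has in their place "T_tool_cam" (4x4, takes a point from camera to tool coordinates, whose origin is the TCP and whose axes are the flange's). Camera axes: x right, y down, z forward; pixel columns grow to the right and rows downward; lengths in m; the calibration is good to about 2 mm. The wrist camera is an equidistant fisheye: a pixel r from the principal point sees the ray r / f radians off the axis. A picture is of the moment at which its call begins: read the wrist's pose just before it. camera_info takes no time and is no camera call.
- manip.finish_job(): hands the job in; it is judged then, once.
The state is a dict: "time": time; "joints": joint angles; "joint_vel": joint speeds; "tau": joint torques, N m; "tool_pos": TCP position; "ee_rot": TCP orientation; "ft_force": force on the tool from outside, world axes, zero at the start; "torque": the same for the moment, N m; "grip_width": finger opening in m; "grip_force": force on a finger pad.
Only numpy, scipy, OpenCV 4.12 (cv2) and the standard library are available. Lean on these libraries where they do the work, as an engineer would, in place of code of your own. Each camera call takes 0.05 s, during which the arm holds its last target. There are 200 camera calls.

### The job

Lift the wooden sample board out of the wooden rack and slide it down into the slot of the round-footed metal stand until it stands fully home, then let go of it. Then squeeze the spring clip's handles, lift it off its strip, and bring it down over the middle of the board's top edge with the jaws gaping, one jaw on each side of the board, tips well below the edge and touching nothing. Finish holding it there, still squeezed open: do not let it bite or let go of it, and leave the jars and the brush alone.

Things in the scene. Friction and masses are not known exactly. Their poses are not given: they have to be found in the camera images.
- board: Loose upright wooden board with small dark swatches on both faces, 90 mm wide (its x) x 8 mm thick (its y) x 105 mm tall (its z), 50 g. Origin: centre of its underside. It starts standing in the middle slot of the rack, and 71 mm of it rise above the rack.
- rack: Fixed light-wood block, 130 (x) x 70 (y) x 42 mm tall, with three parallel slots along its x, 22 mm apart, each 10.5 mm wide and 34 mm deep. Origin: centre of its underside. The board starts in the middle slot.
- stand: Fixed metal stand: round foot of 144 mm diameter, 8 mm thick, carrying an aluminium block 120 (x) x 40 (y) mm whose top is 46 mm above the table. One slot along its x, open at the top: 96 mm long, 9.6 mm wide, 36 mm deep; its long sides flare to 17.6 mm over the topmost 5 mm. Origin: centre of the foot's underside.
- slot_floor (a point): Centre of the floor of the stand's slot, 10 mm above the table; axes as the stand's (x along the slot, z up). The board's underside centre belongs here, the board's x along the slot's x (either way round).
- strip: Fixed wooden base 120 (x) x 70 (y) x 10 mm with an upright metal strip on it along its x, 100 mm long and 6 mm thick, whose top edge is 46 mm above the table. Origin: centre of the base's underside. The clip starts biting this strip's top edge, somewhere along it.
- clip: Loose metal spring clip, 70 g, 22 mm wide, standing handles up, jaws down; two mirror halves meet at a pivot. This body is the +y half; origin on the pivot (82 mm above the table at the start), x along the pivot, y the way jaws and handles spread, z up to the handles. Tips lie 50 mm below the pivot and start 14 mm below the strip's top edge. Squeezed, each half leans by half the joint value.
- clip_jaw (a joint): Opening angle between the clip's halves, rad: 0 as parked on the 6 mm strip (tips 6 mm apart), 0.5 at the open stop (tips 30 mm apart, about 47 mm below the pivot), -0.12 fully shut; 0.1 rad is about 5 mm at the tips. The spring takes about 4 N per finger to start and 11 N at the stop; the stop bears a firm grip (25 N is fine). Let go, it snaps shut.
- bar_a (a point): Centre of the rubber bar (8 mm thick, 30 mm long along x) at the end of the +y half's handle, 45 mm above the pivot and 23 mm to its side. The two bars are what to squeeze together, along the clip's y: 54 mm over both as parked, 30 mm at the open stop, where they stand about 49 mm above the pivot.
- bar_b (a point): The same point on the other handle (the -y half).
- tip_a (a point): Middle of the lower inner edge of the +y half's jaw, where its rubber pad ends.
- tip_b (a point): The same point on the other jaw (the -y half).
- jar: Bystander: clear jar with white cap, 60 mm diameter, 70 mm tall; origin at the centre of its underside.
- small_jar: Bystander: amber jar with black cap, 40 mm diameter, 50 mm tall; origin at the centre of its underside.
- brush: Bystander: brush lying on the table beyond the work.

How it is judged:
On the way:
1. the board stands fully home in the stand's slot and is let go, the clip still parked on its strip (horizontal distance between board and slot_floor below 0.007 m and z of board in the frame of slot_floor below 0.004 m and angle between board's own z axis and vertical below 0.06 rad and angle between the x axis of board and the x axis of stand, either way round below 0.06 rad and contact force between the fingers and board below 0.2 N and distance of clip from where it was at the start of the episode below 0.02 m), for 0.2 s.
At the end, for the whole second after the job is handed in: Board seated in slot (7 mm, 4 mm off floor, 0.06 rad), not touched. Fingers hold the clip (over 2 N) still and open (joint over 0.3), in line within 0.25 rad, tips each side 2 mm clear of the faces, 8 mm below the top edge, within 20 mm of its middle; clip touches neither board nor stand (horizontal distance between board and slot_floor below 0.007 m and z of board in the frame of slot_floor below 0.004 m and angle between board's own z axis and vertical below 0.06 rad and angle between the x axis of board and the x axis of stand, either way round below 0.06 rad and contact force between each of the fingers, clip and board below 0.2 N and linear speed of each of board, clip below 0.03 m/s and value of joint clip_jaw above 0.3 rad and ((y of tip_a in the frame of board above 0.006 m and y of tip_b in the frame of board below -0.006 m) or (y of tip_b in the frame of board above 0.006 m and y of tip_a in the frame of board below -0.006 m)) and z of each of tip_a, tip_b in the frame of board below 0.097 m and x of tip_a in the frame of board between -0.02 and 0.02 m and x of tip_b in the frame of board between -0.02 and 0.02 m and angle between the x axis of clip and the x axis of board, either way round below 0.25 rad and contact force between clip and stand below 0.2 N and contact force between the fingers and clip above 2 N); the arm keeps its last pose, push and grip.
It fails at once if the clear jar is disturbed (moved over 30 mm) (distance of jar from where it was at the start of the episode above 0.03 m).
It fails at once if the amber jar is disturbed (moved over 30 mm) (distance of small_jar from where it was at the start of the episode above 0.03 m).
It fails at once if the brush is disturbed (moved over 30 mm) (distance of brush from where it was at the start of the episode above 0.03 m).
It also fails if it takes over 67 s, if anything falls off the work surface, if the arm or the gripper's body presses on something with over 40 N, if the wrist force passes 120 N, or if a joint passes its speed limit or range.

## Working session

There is one attempt and no reset: what is moved stays moved. The work goes in short steps, Python scripts to look and compute and a tool call to move; the robot and the scene stay as the last step left them, time stands still between calls to the robot, and variables do not carry over. Pictures are saved under pics/ and viewed, at most 10 in all, crops included, and the job is handed in when it is done.

Besides the shell and the picture viewer there is one more tool, called after "Emit:" as name([rows], argument=value, ...), one row to a line, values as JSON. carry_out: Moves the arm, as the interface text tells. Its arguments: {"type":"object","properties":{"targets":{"type":"array"}},"required":["targets"]}

```bash
mkdir -p pics
python3 - <<'E'
from plant import manip, imaging
import cv2,numpy as np
s=manip.state(); print(s['time'],s['tool_pos'],s['ee_rot'],s['grip_width'])
for n in("top","side"):
    im=imaging.read_camera(n); cv2.imwrite(f"pics/{n}0.png",im)
    i=imaging.camera_info(n);print(n,i['vfov'],i['cx'],i['cy'],np.round(i['world_to_cam'],4).tolist())
print(imaging.camera_info("wrist"))
E
```

```text
0.0 [ 0.21586196 -0.61241827  0.20459558] [-8.96338268e-04  9.85680419e-01  1.68621711e-01 -1.66186084e-04] 0.09383145174029474
top 51.11066590472069 274.70094556851353 206.51425762344783 [[-0.0233, -0.9997, -0.0057, 0.0384], [-0.9813, 0.024, -0.1911, 0.5634], [0.1912, 0.0012, -0.9816, 0.7607], [0.0, 0.0, 0.0, 1.0]]
side 52.51390470975866 278.1320173617522 204.09904368129324 [[-0.7916, -0.6111, 0.0074, 0.4441], [-0.2914, 0.3669, -0.8834, 0.2512], [0.5371, -0.7014, -0.4685, 0.5383], [0.0, 0.0, 0.0, 1.0]]
{'vfov': 65.70646984690485, 'cx': 279.6322883383716, 'cy': 209.44019318909585, 'T_tool_cam': array([[-7.24035590e-04, -9.61482229e-01, -2.74866146e-01,
         8.03381139e-02],
       [ 9.99999405e-01, -4.71785267e-04, -9.83831630e-04,
         1.49917906e-04],
       [ 8.16258831e-04, -2.74866695e-01,  9.61481999e-01,
        -1.79026148e-01],
       [ 0.00000000e+00,  0.00000000e+00,  0.00000000e+00,
         1.00000000e+00]])}
```

View pics/top0.png

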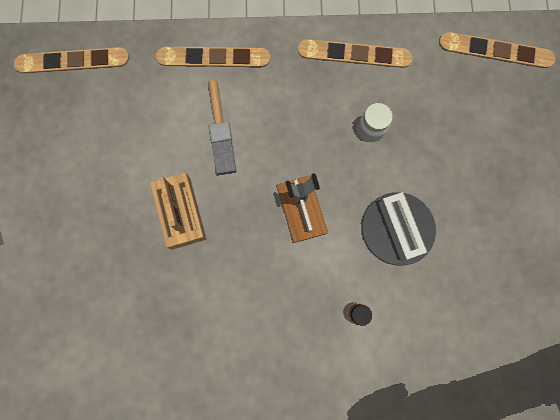

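View pics/side0.png

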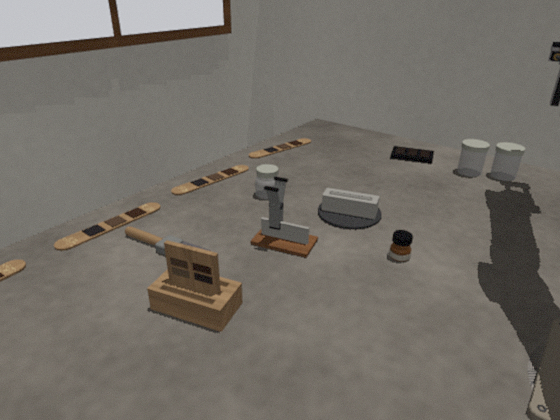

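The top view shows the rack with the board at (177,210), the strip with the clip at (300,205), and the stand at (399,229). The clear jar is at (376,120) and the amber jar at (360,315). In the side view the board rises at (192,268) and the clip stands at (277,205).

```bash
cat > h.py <<'E'
import numpy as np,cv2
from plant import manip, imaging
from scipy.spatial.transform import Rotation as R
def tool():
    s=manip.state(); q=s['ee_rot']; T=np.eye(4)
    T[:3,:3]=R.from_quat([q[1],q[2],q[3],q[0]]).as_matrix(); T[:3,3]=s['tool_pos']; return T
def ray(n,u,v,T=None):
    i=imaging.camera_info(n); f=210/np.tan(np.radians(i['vfov']/2)); d=np.array([u-i['cx'],v-i['cy']])/f
    if n=='wrist':
        M=T@i['T_tool_cam']; r=np.hypot(*d); d=np.append(d/r*np.sin(r),np.cos(r)) if r>0 else np.array([0,0,1.])
    else: M=np.linalg.inv(i['world_to_cam']); d=np.append(d,1)
    return M[:3,3],M[:3,:3]@d
def onz(n,u,v,z,T=None):
    o,d=ray(n,u,v,T); return (o+d*(z-o[2])/d[2])
def pix(n,p,T=None):
    i=imaging.camera_info(n); f=210/np.tan(np.radians(i['vfov']/2))
    M=np.linalg.inv(T@i['T_tool_cam']) if n=='wrist' else i['world_to_cam']
    c=(M@np.append(p,1))[:3]
    if n=='wrist':
        th=np.arctan2(np.hypot(c[0],c[1]),c[2]); k=f*th/np.hypot(c[0],c[1])
    else: k=f/c[2]
    return c[:2]*k+[i['cx'],i['cy']]
E
python3 - <<'E'
from h import *
im=cv2.imread('pics/top0.png')
c=cv2.resize(im[165:275,140:450],None,fx=2.58,fy=2.58,interpolation=cv2.INTER_CUBIC)
s=cv2.imread('pics/side0.png')
d=cv2.resize(s[165:330,145:390],None,fx=1.9,fy=1.9,interpolation=cv2.INTER_CUBIC)
o=np.zeros((c.shape[0]+d.shape[0],800,3),np.uint8);o[:c.shape[0],:c.shape[1]]=c;o[c.shape[0]:,:d.shape[1]]=d
cv2.imwrite('pics/crop.png',o)
hsv=cv2.cvtColor(im,cv2.COLOR_BGR2HSV)
def rect(m,x0,x1,y0,y1,name,z):
    q=np.zeros_like(m);q[y0:y1,x0:x1]=m[y0:y1,x0:x1]
    cs=cv2.findContours(q,cv2.RETR_EXTERNAL,2)[0];k=max(cs,key=cv2.contourArea)
    r=cv2.minAreaRect(k);print(name,r)
    P=np.array([onz('top',u,v,z)[:2] for u,v in cv2.boxPoints(r)])
    e=np.diff(np.r_[P,P[:1]],axis=0);L=np.hypot(*e.T);j=L.argmax()
    print('  c',P.mean(0).round(4),'sides',L[:2].round(4),'ang',np.degrees(np.arctan2(e[j,1],e[j,0])).round(1))
wood=((hsv[...,1]>90)&(hsv[...,2]>60)).astype(np.uint8)
rect(wood,140,215,165,255,'rack',.042)
rect(wood,265,335,170,250,'base',.010)
al=((hsv[...,1]<40)&(hsv[...,2]>170)).astype(np.uint8)
rect(al,365,440,180,270,'stand',.046)
rect(al,285,320,175,240,'strip',.046)
dk=(hsv[...,2]<60).astype(np.uint8)
rect(dk,340,380,295,335,'amber',.05)
E
```

```text
rack ((177.5882568359375, 209.8529510498047), (72.2756118774414, 40.01837158203125), 75.96376037597656)
  c [0.5658 0.2083] sides [0.076  0.1402] ang -165.7
base ((301.7257385253906, 208.6368408203125), (60.7238883972168, 35.901668548583984), 73.49563598632812)
  c [ 0.5681 -0.0276] sides [0.0715 0.1207] ang -166.2
stand ((404.4827575683594, 225.20687866210938), (65.73615264892578, 21.169267654418945), 68.19859313964844)
  c [ 0.5254 -0.2149] sides [0.0406 0.1212] ang -162.9
strip ((305.53515625, 214.48919677734375), (30.952539443969727, 2.646773099899292), 72.89727020263672)
  c [ 0.5494 -0.0322] sides [0.005  0.0584] ang -165.2
amber ((360.5, 314.5), (21.21320343017578, 19.798988342285156), 45.0)
  c [ 0.3657 -0.1231] sides [0.0355 0.0366] ang -136.8
```

View pics/crop.png

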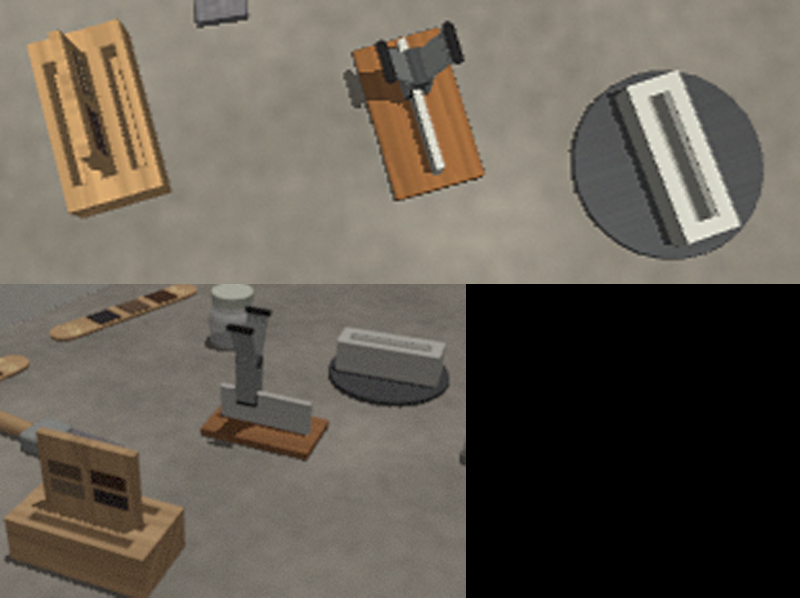

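The crop shows clear slots. The board runs along the rack at about 14°, the strip at about 14° and the stand at about 17°. The block and base sizes match those given. I'll move over the stand and refine with the wrist camera.

```bash
cat >> h.py <<'E'
def go(x,y,z,a=None):
    T=tool(); d=T[:3,:3].T@(np.array([x,y,z])-T[:3,3])*100
    c=np.degrees(np.arctan2(T[1,0],T[0,0])); print('d',d.round(2),'yaw',None if a is None else round(c-a,2),'cur',T[:3,3].round(4),round(c,2),'tilt',T[:3,2].round(4))
E
python3 -c "
from h import *
go(.525,-.215,.225,17.1)"
```

```text
d [ 42.37 -27.22  -1.99] yaw 2.31 cur [ 0.2159 -0.6125  0.2047] 19.41 tilt [-6.0e-04  1.5e-03 -1.0e+00]
```

Emit:
carry_out([
  {"claw": 9.4, "dx": 42.4, "dy": -27.2, "dz": -2.0, "yaw": 2.3},
  {"claw": 9.4, "dx": 42.4, "dy": -27.2, "dz": -2.0, "yaw": 2.3},
  {"claw": 9.4, "dx": 42.4, "dy": -27.2, "dz": -2.0, "yaw": 2.3},
  {"claw": 9.4, "dx": 42.4, "dy": -27.2, "dz": -2.0, "yaw": 2.3},
  {"claw": 9.4, "dx": 42.4, "dy": -27.2, "dz": -2.0, "yaw": 2.3},
  {"claw": 9.4, "dx": 42.4, "dy": -27.2, "dz": -2.0, "yaw": 2.3},
  {"claw": 9.4, "dx": 42.4, "dy": -27.2, "dz": -2.0, "yaw": 2.3},
  {"claw": 9.4, "dx": 42.4, "dy": -27.2, "dz": -2.0, "yaw": 2.3},
  {"claw": 9.4, "dx": 42.4, "dy": -27.2, "dz": -2.0, "yaw": 2.3},
  {"claw": 9.4, "dx": 42.4, "dy": -27.2, "dz": -2.0, "yaw": 2.3},
])

```text
time: 1.35
tool_pos: [0.5251, -0.2156, 0.2251]
ee_rot: [0.0, 0.989, 0.149, -0.001]
ft_force: [-1.0, -0.2, 0.3]
grip_width: 0.0939
grip_force: 0.0
```

Run:
```python
from h import *
manip.state();T=tool(); im=imaging.read_camera('wrist'); cv2.imwrite('pics/w1.png',im); np.save('w1.npy',T)
print('stand centre px',pix('wrist',[.5254,-.2149,.046],T))
hsv=cv2.cvtColor(im,cv2.COLOR_BGR2HSV)
m=((hsv[...,1]<40)&(hsv[...,2]>150)).astype(np.uint8)
for k in cv2.findContours(m,cv2.RETR_EXTERNAL,2)[0]:
    if cv2.contourArea(k)>800: print(cv2.minAreaRect(k),cv2.contourArea(k))
go(.566,.208,.235,14)
```

```text
stand centre px [279.28660337 189.99728574]
((204.82354736328125, 294.79412841796875), (59.17869186401367, 63.301795959472656), 75.96376037597656) 1155.0
((277.5, 207.5), (35.0, 65.0), 0.0) 1366.0
((299.5, 10.5), (21.0, 49.0), 90.0) 825.5
d [ 16.41 -39.41  -1.02] yaw 3.03 cur [ 0.5245 -0.2168  0.2251] 17.03 tilt [-1.4e-03 -7.0e-04 -1.0e+00]
```

View pics/w1.png

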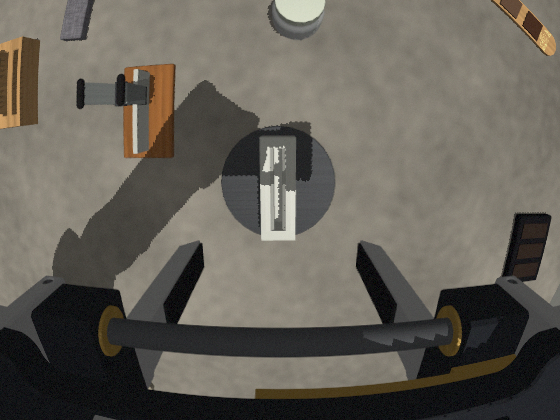

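The wrist view shows the stand block at columns 260–296 and rows 136–240. Its slot is at columns 270–286, nearly parallel to tool x. Next I'll localise the block edges numerically.

Run:
```python
from h import *
T=np.load('w1.npy'); im=cv2.imread('pics/w1.png')
g=cv2.cvtColor(im,cv2.COLOR_BGR2GRAY).astype(int)
for v in (140,145,165,185,195,205,215,225,236): print(v,g[v,255:302].tolist())
print('col266',g[125:160,266].tolist(),'\n',g[225:248,266].tolist(),'\n slot col 279',g[138:155,279].tolist(),g[222:246,279].tolist())
```

```text
140 [39, 34, 39, 37, 64, 94, 97, 104, 100, 103, 102, 100, 103, 101, 102, 102, 103, 99, 99, 103, 101, 102, 101, 104, 100, 103, 101, 103, 104, 95, 100, 98, 100, 102, 103, 101, 101, 101, 101, 100, 100, 48, 37, 37, 32, 33, 31]
145 [32, 35, 38, 35, 65, 94, 102, 103, 102, 100, 102, 100, 100, 103, 102, 100, 98, 100, 101, 102, 99, 102, 99, 100, 98, 99, 102, 101, 135, 107, 99, 101, 104, 101, 99, 102, 101, 106, 100, 101, 99, 51, 33, 41, 36, 33, 40]
165 [29, 35, 35, 34, 50, 87, 100, 99, 98, 198, 219, 218, 217, 215, 208, 169, 158, 160, 131, 103, 97, 98, 101, 101, 102, 99, 101, 119, 139, 138, 146, 106, 99, 104, 100, 100, 100, 99, 100, 97, 101, 37, 37, 37, 42, 37, 33]
185 [82, 82, 83, 48, 38, 200, 216, 213, 214, 132, 205, 218, 217, 212, 128, 91, 151, 161, 144, 180, 212, 219, 218, 126, 101, 97, 99, 121, 138, 138, 156, 108, 97, 98, 100, 101, 100, 100, 99, 97, 94, 82, 80, 81, 79, 81, 79]
195 [80, 77, 77, 49, 33, 161, 211, 213, 215, 214, 218, 217, 216, 216, 216, 179, 160, 162, 146, 178, 210, 214, 215, 123, 100, 98, 98, 120, 138, 138, 157, 215, 216, 219, 217, 217, 221, 218, 218, 217, 161, 92, 83, 82, 8
[... 722 characters left out ...]
, 211, 210, 212, 209, 211, 211, 209, 209, 212, 209, 213, 211, 212, 211, 212, 212, 212, 210, 211, 208, 215, 210, 213, 212, 213, 213, 211, 211, 212, 214, 214, 213, 214, 159, 134, 133, 134, 134, 132, 135]
col266 [134, 129, 54, 73, 72, 53, 35, 32, 36, 35, 54, 78, 91, 101, 99, 100, 101, 101, 101, 99, 100, 101, 101, 102, 103, 142, 197, 196, 162, 99, 102, 164, 198, 200, 198] 
 [215, 215, 215, 215, 214, 212, 213, 210, 208, 214, 212, 211, 211, 209, 205, 183, 140, 137, 137, 139, 138, 140, 140] 
 slot col 279 [103, 103, 100, 103, 99, 101, 103, 98, 142, 199, 142, 102, 113, 117, 102, 101, 102] [85, 80, 79, 83, 81, 83, 82, 80, 102, 213, 213, 212, 213, 213, 210, 211, 211, 206, 167, 134, 130, 133, 131, 133]
```

Run:
```python
from h import *
T=np.load('w1.npy')
W=lambda u,v,z=.046:onz('wrist',u,v,z,T)
P=[W(259.4,145),W(295.9,145),W(260.6,225),W(295.2,225)]
m1=(P[0]+P[1])/2;m2=(P[2]+P[3])/2
print('width',[np.linalg.norm(P[0]-P[1]).round(4),np.linalg.norm(P[2]-P[3]).round(4)],'ang',np.degrees(np.arctan2(*(m1-m2)[1::-1])))
for a,b in((W(277.7,136),W(277.9,240.5)),(W(277.7,146.3),W(277.7,230.3))): print('len',np.linalg.norm(a-b),'c',(a+b)/2)
s1,s2=W(269.8,165),W(285.4,165);s3,s4=W(269.8,225),W(285.4,225)
print('flare',np.linalg.norm(s1-s2),np.linalg.norm(s3-s4),'c',(s1+s2+s3+s4)[:2]/4,'ang',np.degrees(np.arctan2(*(s1+s2-s3-s4)[1::-1])))
go(.566,.208,.235,14)
```

```text
width [np.float64(0.0401), np.float64(0.0403)] ang 17.214031099733738
len 0.12170462813312573 c [ 0.52477585 -0.21332425  0.046     ]
len 0.09749240191993506 c [ 0.52542299 -0.21300948  0.046     ]
flare 0.01730039355909234 0.018135297111606986 c [ 0.5185486  -0.21500109] ang 17.024293833022675
d [ 16.41 -39.41  -1.02] yaw 3.03 cur [ 0.5245 -0.2168  0.2251] 17.03 tilt [-1.4e-03 -7.0e-04 -1.0e+00]
```

Emit:
carry_out([
  {"claw": 9.4, "dx": 16.4, "dy": -39.4, "dz": -1.0, "yaw": 3.0},
  {"claw": 9.4, "dx": 16.4, "dy": -39.4, "dz": -1.0, "yaw": 3.0},
  {"claw": 9.4, "dx": 16.4, "dy": -39.4, "dz": -1.0, "yaw": 3.0},
  {"claw": 9.4, "dx": 16.4, "dy": -39.4, "dz": -1.0, "yaw": 3.0},
  {"claw": 9.4, "dx": 16.4, "dy": -39.4, "dz": -1.0, "yaw": 3.0},
  {"claw": 9.4, "dx": 16.4, "dy": -39.4, "dz": -1.0, "yaw": 3.0},
  {"claw": 9.4, "dx": 16.4, "dy": -39.4, "dz": -1.0, "yaw": 3.0},
  {"claw": 9.4, "dx": 16.4, "dy": -39.4, "dz": -1.0, "yaw": 3.0},
  {"claw": 9.4, "dx": 16.4, "dy": -39.4, "dz": -1.0, "yaw": 3.0},
])

```text
time: 2.52
tool_pos: [0.5667, 0.2062, 0.2352]
ee_rot: [0.001, 0.993, 0.121, -0.0]
ft_force: [-0.4, -0.9, -0.1]
grip_width: 0.0939
grip_force: 0.0
```

Run:
```python
from h import *
manip.state();T=tool(); im=imaging.read_camera('wrist'); np.save('w2.npy',T); cv2.imwrite('pics/w2full.png',im)
c=pix('wrist',[.566,.208,.113],T);print(c,T[:3,3])
x0,y0=int(c[0])-100,max(0,int(c[1])-110);print(x0,y0)
cv2.imwrite('pics/w2.png',cv2.resize(im[y0:y0+200,x0:x0+200],None,fx=3,fy=3,interpolation=cv2.INTER_NEAREST))
```

```text
[277.53684152 203.78132371] [0.56671046 0.20617778 0.23517921]
177 93
```

View pics/w2.png

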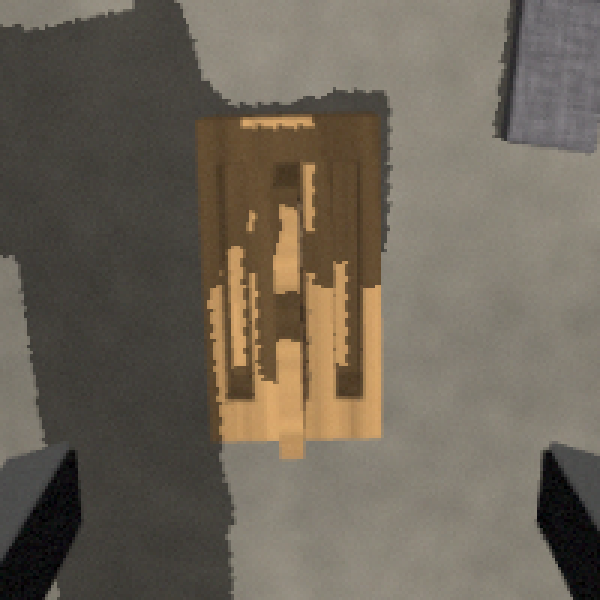

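The crop (3x) shows the board's top edge as a strip from about (287,188) to (292,458). The rack top outline spans (197,115) to (382,440), under the shadow.

Run:
```python
from h import *
T=np.load('w2.npy')
W=lambda X,Y,z:onz('wrist',177+X/3,93+Y/3,z,T)
a,b=W(287,188,.113),W(292,458,.113)
print('board',np.linalg.norm(a-b),(a+b)/2,np.degrees(np.arctan2(*(a-b)[1::-1])),'thick',np.linalg.norm(W(280,458,.113)-W(304,458,.113)))
P=[W(197,115,.042),W(379,115,.042),W(382,438,.042),W(220,440,.042)]
print('rack',[np.linalg.norm(P[i]-P[(i+1)%4]).round(4) for i in range(4)],(sum(P)/4))
a,b=P[1],P[2];print(np.degrees(np.arctan2(*(a-b)[1::-1])))
print(pix('top',[.566,.208,.113]))
g=cv2.cvtColor(cv2.imread('pics/w2full.png'),cv2.COLOR_BGR2HSV)
for v in (160,175,185,195,200,215,230,240): print(v,g[v,262:285,2].tolist())
```

```text
board 0.08959182853141157 [0.56650558 0.21211274 0.113     ] 14.632848893434662 thick 0.0079980521294256
rack [np.float64(0.069), np.float64(0.1302), np.float64(0.0664), np.float64(0.1314)] [0.56630516 0.21128647 0.042     ]
15.388952303443387
[168.499475   201.54782877]
160 [104, 102, 105, 106, 104, 94, 91, 93, 91, 93, 93, 93, 95, 94, 91, 91, 156, 198, 200, 111, 96, 102, 99]
175 [100, 103, 104, 106, 108, 103, 97, 186, 202, 202, 201, 201, 201, 202, 165, 108, 93, 90, 96, 92, 91, 97, 94]
185 [130, 102, 107, 105, 104, 106, 172, 201, 203, 202, 206, 206, 204, 207, 180, 86, 116, 138, 189, 187, 113, 93, 95]
195 [127, 99, 103, 108, 107, 106, 96, 89, 87, 85, 85, 89, 90, 86, 89, 58, 89, 160, 190, 189, 186, 194, 198]
200 [121, 97, 99, 104, 108, 103, 100, 91, 92, 93, 88, 91, 90, 90, 89, 79, 81, 148, 187, 189, 187, 189, 196]
215 [190, 195, 122, 105, 108, 103, 104, 169, 196, 200, 199, 202, 199, 199, 199, 151, 78, 124, 182, 187, 182, 187, 197]
230 [194, 197, 196, 208, 216, 218, 217, 214, 204, 201, 202, 204, 208, 203, 203, 202, 152, 190, 192, 188, 182, 184, 192]
240 [145, 147, 145, 148, 136, 135, 131, 135, 179, 186, 186, 188, 188, 188, 187, 189, 153, 129, 125, 125, 129, 128, 125]
```

The board comes out 89.6 mm long and 8.0 mm thick, which fits. Its centre is (0.5665, 0.2121) at an angle of 14.6°.

```bash
python3 -c "
from h import *
go(.5665,.2121,.076,14.7)"
```

```text
d [ 0.13 -0.66 15.93] yaw -0.83 cur [0.5668 0.2057 0.2353] 13.87 tilt [-3.0e-04 -2.1e-03 -1.0e+00]
```

Emit:
carry_out([
  {"claw": 9.4, "dx": 0.1, "dy": -0.7, "dz": 5.0, "yaw": -0.8},
  {"claw": 9.4, "dx": 0.1, "dy": -0.7, "dz": 9.0, "yaw": -0.8},
  {"claw": 9.4, "dx": 0.1, "dy": -0.7, "dz": 12.0, "yaw": -0.8},
  {"claw": 9.4, "dx": 0.1, "dy": -0.7, "dz": 14.5, "yaw": -0.8},
  {"claw": 9.4, "dx": 0.1, "dy": -0.7, "dz": 15.9, "yaw": -0.8},
  {"claw": 9.4, "dx": 0.1, "dy": -0.7, "dz": 15.9, "yaw": -0.8},
  {"claw": 9.4, "dx": 0.1, "dy": -0.7, "dz": 15.9, "yaw": -0.8},
])

```text
time: 3.45
tool_pos: [0.5666, 0.2159, 0.0775]
ee_rot: [-0.0, 0.992, 0.129, 0.001]
ft_force: [-0.4, -0.2, -0.3]
grip_width: 0.0937
grip_force: 0.0
```

```bash
python3 -c "
from h import *
go(.5665,.2121,.076,14.7)"
```

```text
d [-0.11  0.36  0.15] yaw 0.16 cur [0.5666 0.2159 0.0775] 14.86 tilt [ 1.7e-03  5.0e-04 -1.0e+00]
```

Emit:
carry_out([
  {"claw": 9.4, "dx": 0, "dy": 0.3, "dz": 0.1, "yaw": 0},
  {"claw": 9.4, "dx": 0, "dy": 0.3, "dz": 0.1, "yaw": 0},
  {"claw": 9.4, "dx": 0, "dy": 0.3, "dz": 0.1, "yaw": 0},
])

```text
time: 3.82
tool_pos: [0.5666, 0.2134, 0.0758]
ee_rot: [-0.0, 0.992, 0.13, 0.0]
ft_force: [-0.2, 0.5, -0.1]
grip_width: 0.0939
grip_force: 0.0
```

```bash
python3 -c "
from h import *
go(.5665,.2121,.076,14.7)"
```

```text
d [-0.04  0.12 -0.02] yaw 0.21 cur [0.5666 0.2134 0.0758] 14.91 tilt [ 5.e-04  2.e-04 -1.e+00]
```

Emit:
carry_out([
  {"claw": 5, "dx": 0, "dy": 0.1, "dz": 0},
  {"claw": 2, "dx": 0, "dy": 0.1, "dz": 0},
  {"claw": 0, "dx": 0, "dy": 0.1, "dz": 0},
  {"claw": 0, "dx": 0, "dy": 0.1, "dz": 0},
  {"claw": 0, "dx": 0, "dy": 0.1, "dz": 0},
  {"claw": 0, "dx": 0, "dy": 0.1, "dz": 0},
  {"claw": 0, "dx": 0, "dy": 0.1, "dz": 0},
  {"claw": 0, "dx": 0, "dy": 0.1, "dz": 0},
])

```text
validation failed for argument at $.ta...
```

```bash
python3 -c "
from h import *
go(.5665,.2121,.076,14.7);print(manip.state()['ft_force'],manip.state()['joints'])"
```

```text
d [-0.04  0.12 -0.02] yaw 0.21 cur [0.5666 0.2134 0.0758] 14.91 tilt [ 5.e-04  2.e-04 -1.e+00]
[-0.15962664  0.46810899 -0.08033488] [-0.40075132  0.72620985 -0.00936707  1.75846382  0.01019647  0.65645832
 -1.72641597]
```

Emit:
carry_out([
  {"claw": 5, "dx": 0, "dy": 0.1, "dz": 0, "yaw": 0},
  {"claw": 2, "dx": 0, "dy": 0.1, "dz": 0, "yaw": 0},
  {"claw": 0, "dx": 0, "dy": 0.1, "dz": 0, "yaw": 0},
  {"claw": 0, "dx": 0, "dy": 0.1, "dz": 0, "yaw": 0},
  {"claw": 0, "dx": 0, "dy": 0.1, "dz": 0, "yaw": 0},
  {"claw": 0, "dx": 0, "dy": 0.1, "dz": 0, "yaw": 0},
  {"claw": 0, "dx": 0, "dy": 0.1, "dz": 0, "yaw": 0},
])

```text
time: 4.7
tool_pos: [0.5667, 0.2124, 0.0755]
ee_rot: [-0.0, 0.992, 0.13, 0.0]
ft_force: [0.3, -1.0, -0.4]
grip_width: 0.0277
grip_force: 0.0
```

```bash
python3 -c "
from h import *
go(.5665,.2121,.240,14.7);print(manip.state()['ft_force'],manip.state()['torque'])"
```

```text
d [ -0.03   0.02 -16.45] yaw 0.21 cur [0.5667 0.2124 0.0755] 14.91 tilt [ 0.  0. -1.]
[ 0.26854162 -0.97831694 -0.4207887 ] [-0.03645313 -0.0508764   0.01264732]
```

Still closing.

Emit:
carry_out([
  {"claw": 0, "dx": 0, "dy": 0, "dz": 0, "yaw": 0},
  {"claw": 0, "dx": 0, "dy": 0, "dz": 0, "yaw": 0},
  {"claw": 0, "dx": 0, "dy": 0, "dz": 0, "yaw": 0},
  {"claw": 0, "dx": 0, "dy": 0, "dz": 0, "yaw": 0},
  {"claw": 0, "dx": 0, "dy": 0, "dz": 0, "yaw": 0},
])

```text
time: 5.32
tool_pos: [0.5667, 0.2124, 0.0755]
ee_rot: [-0.0, 0.992, 0.13, -0.0]
ft_force: [-0.4, -0.3, -0.5]
grip_width: 0.008
grip_force: 30.0
```

```bash
python3 -c "
from h import *
go(.5665,.2121,.240,14.7);print(manip.state()['ft_force'],manip.state()['torque'])"
```

```text
d [ -0.02   0.02 -16.45] yaw 0.21 cur [0.5667 0.2124 0.0755] 14.91 tilt [-0.  0. -1.]
[-0.44756378 -0.29547132 -0.47187684] [0.02244216 0.00023187 0.01532292]
```

Emit:
carry_out([
  {"claw": 0, "dx": 0, "dy": 0, "dz": -1.5, "yaw": 0},
  {"claw": 0, "dx": 0, "dy": 0, "dz": -3.5, "yaw": 0},
  {"claw": 0, "dx": 0, "dy": 0, "dz": -6.5, "yaw": 0},
  {"claw": 0, "dx": 0, "dy": 0, "dz": -10.5, "yaw": 0},
  {"claw": 0, "dx": 0, "dy": 0, "dz": -14.5, "yaw": 0},
  {"claw": 0, "dx": 0, "dy": 0, "dz": -16.5, "yaw": 0},
  {"claw": 0, "dx": 0, "dy": 0, "dz": -16.5, "yaw": 0},
])

```text
time: 6.2
tool_pos: [0.5678, 0.2128, 0.2431]
ee_rot: [-0.001, 0.992, 0.13, 0.002]
ft_force: [0.5, 0.3, -0.7]
grip_width: 0.0079
grip_force: 30.0
```

```bash
python3 -c "
from h import *
go(.525,-.2135,.240,17.1)"
```

```text
d [-15.11  40.09   0.21] yaw -2.19 cur [0.5678 0.2128 0.2431] 14.91 tilt [ 0.0044  0.0018 -1.    ]
```

Emit:
carry_out([
  {"claw": 0, "dx": -1.5, "dy": 4, "dz": 0, "yaw": -0.2},
  {"claw": 0, "dx": -3.4, "dy": 9, "dz": 0, "yaw": -0.5},
  {"claw": 0, "dx": -5.3, "dy": 14, "dz": 0, "yaw": -0.8},
  {"claw": 0, "dx": -7.2, "dy": 19, "dz": 0, "yaw": -1.1},
  {"claw": 0, "dx": -9.1, "dy": 24, "dz": 0, "yaw": -1.4},
  {"claw": 0, "dx": -11.0, "dy": 29, "dz": 0, "yaw": -1.7},
  {"claw": 0, "dx": -12.9, "dy": 34, "dz": 0, "yaw": -2.0},
  {"claw": 0, "dx": -14.4, "dy": 38, "dz": 0, "yaw": -2.2},
  {"claw": 0, "dx": -15.1, "dy": 40.1, "dz": 0, "yaw": -2.2},
  {"claw": 0, "dx": -15.1, "dy": 40.1, "dz": 0, "yaw": -2.2},
])

```text
time: 7.45
tool_pos: [0.5226, -0.2158, 0.2395]
ee_rot: [-0.0, 0.989, 0.147, -0.001]
ft_force: [0.5, -0.1, -0.7]
grip_width: 0.0081
grip_force: 30.0
```

Emit:
carry_out([
  {"claw": 0, "dx": 0, "dy": 0, "dz": 4, "yaw": 0},
  {"claw": 0, "dx": 0, "dy": 0, "dz": 6, "yaw": 0},
  {"claw": 0, "dx": 0, "dy": 0, "dz": 7, "yaw": 0},
  {"claw": 0, "dx": 0, "dy": 0, "dz": 7, "yaw": 0},
  {"claw": 0, "dx": 0, "dy": 0, "dz": 7, "yaw": 0},
])

```text
time: 8.07
tool_pos: [0.5247, -0.2137, 0.1713]
ee_rot: [0.0, 0.989, 0.149, 0.001]
ft_force: [-0.5, 0.6, -0.5]
grip_width: 0.008
grip_force: 30.0
```

Run:
```python
from h import *
go(.525,-.2135,.14,17.1)
T=tool(); im=imaging.read_camera('wrist'); np.save('w3.npy',T); cv2.imwrite('pics/w3full.png',im)
c=pix('wrist',[.525,-.2135,.07],T);print(c)
x0,y0=int(c[0])-90,max(0,int(c[1])-120);print(x0,y0)
cv2.imwrite('pics/w3.png',cv2.resize(im[y0:y0+190,x0:x0+190],None,fx=3,fy=3,interpolation=cv2.INTER_NEAREST))
```

```text
d [ 0.03 -0.02  3.13] yaw 0.04 cur [ 0.5247 -0.2137  0.1713] 17.14 tilt [ 1.5e-03 -3.0e-04 -1.0e+00]
[279.55115302 209.39095257]
189 89
```

View pics/w3.png

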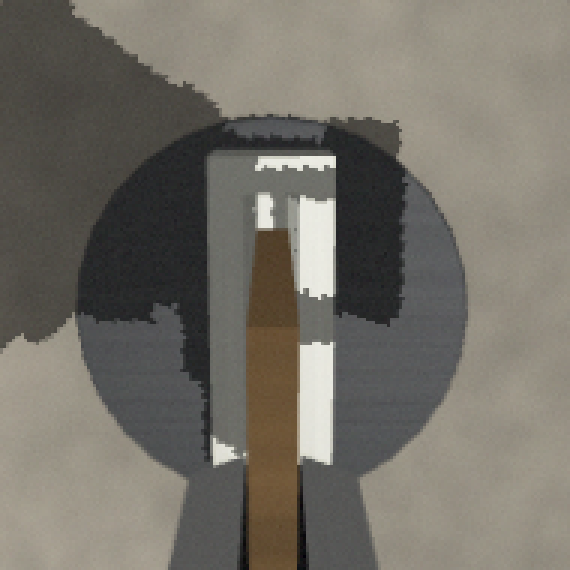

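The board hangs centred over the slot: its far lower edge is centred at crop column 272 and the block at 271.5. Now I'll check the alignment along x.

Run:
```python
from h import *
T=np.load('w3.npy'); u=np.array([T[0,0],T[1,0]]); w=np.array([-u[1],u[0]])
W=lambda X,Y,z:onz('wrist',189+X/3,89+Y/3,z,T)
f=lambda p:((p[:2]-T[:2,3])@u,(p[:2]-T[:2,3])@w)
print('board end',f(W(272,230,.1038)),'width',np.linalg.norm(W(255.5,230,.1038)-W(289,230,.1038)))
print('block end',f(W(271.5,150,.046)),'L/R at 180',f(W(207,180,.046)),f(W(336,180,.046)),'at 440',f(W(210,440,.046)),f(W(333,440,.046)))
print('slot far end',f(W(272,193,.046)))
go(.525,-.2135,.08,17.1)
```

```text
board end (np.float64(0.04471123228047598), np.float64(8.45146148258507e-06)) width 0.008530554042444042
block end (np.float64(0.06165421638275914), np.float64(0.00014586126942198573)) L/R at 180 (np.float64(0.05233617357755459), np.float64(0.020276956392435545)) (np.float64(0.05230507267707048), np.float64(-0.01996959896660889)) at 440 (np.float64(-0.03373822675904954), np.float64(0.020718307511623724)) (np.float64(-0.03376680687153412), np.float64(-0.020269675782837508))
slot far end (np.float64(0.048141976820397954), np.float64(3.2552241679978153e-07))
d [ 0.03 -0.04  9.14] yaw 0.03 cur [ 0.5247 -0.2139  0.1714] 17.13 tilt [ 1.8e-03 -5.0e-04 -1.0e+00]
```

Emit:
carry_out([
  {"claw": 0, "dx": 0, "dy": 0, "dz": 3, "yaw": 0},
  {"claw": 0, "dx": 0, "dy": 0, "dz": 5, "yaw": 0},
  {"claw": 0, "dx": 0, "dy": 0, "dz": 6, "yaw": 0},
  {"claw": 0, "dx": 0, "dy": 0, "dz": 7, "yaw": 0},
  {"claw": 0, "dx": 0, "dy": 0, "dz": 7.8, "yaw": 0},
  {"claw": 0, "dx": 0, "dy": 0, "dz": 8.5, "yaw": 0},
  {"claw": 0, "dx": 0, "dy": 0, "dz": 9, "yaw": 0},
  {"claw": 0, "dx": 0, "dy": 0, "dz": 9, "yaw": 0},
])

```text
time: 9.12
tool_pos: [0.5238, -0.214, 0.0802]
ee_rot: [-0.0, 0.989, 0.149, -0.0]
ft_force: [0.1, -0.6, -0.7]
grip_width: 0.008
grip_force: 30.0
```

Emit:
carry_out([
  {"claw": 0, "dx": 0, "dy": 0, "dz": 0.2, "yaw": 0},
  {"claw": 0, "dx": 0, "dy": 0, "dz": 0.35, "yaw": 0},
  {"claw": 0, "dx": 0, "dy": 0, "dz": 0.4, "yaw": 0},
  {"claw": 0, "dx": 0, "dy": 0, "dz": 0.4, "yaw": 0},
])

```text
time: 9.62
tool_pos: [0.5242, -0.2141, 0.0774]
ee_rot: [0.0, 0.989, 0.149, 0.0]
ft_force: [-1.0, 0.7, 6.3]
grip_width: 0.0077
grip_force: 30.0
```

The board has met the slot floor with 6 N at the expected height. Releasing it.

Emit:
carry_out([
  {"claw": 1.5, "dx": 0, "dy": 0, "dz": 0, "yaw": 0},
  {"claw": 4, "dx": 0, "dy": 0, "dz": 0, "yaw": 0},
  {"claw": 8, "dx": 0, "dy": 0, "dz": 0, "yaw": 0},
  {"claw": 8, "dx": 0, "dy": 0, "dz": 0, "yaw": 0},
  {"claw": 8, "dx": 0, "dy": 0, "dz": 0, "yaw": 0},
  {"claw": 8, "dx": 0, "dy": 0, "dz": 0, "yaw": 0},
])

```text
time: 10.38
tool_pos: [0.5239, -0.2139, 0.0765]
ee_rot: [-0.0, 0.989, 0.149, -0.0]
ft_force: [0.4, -0.2, 0.3]
grip_width: 0.0618
grip_force: 0.0
```

Emit:
carry_out([
  {"claw": 8, "dx": 0, "dy": 0, "dz": -3, "yaw": 0},
  {"claw": 8, "dx": 0, "dy": 0, "dz": -7, "yaw": 0},
  {"claw": 8, "dx": 0, "dy": 0, "dz": -12, "yaw": 0},
  {"claw": 8, "dx": 0, "dy": 0, "dz": -16, "yaw": 0},
  {"claw": 8, "dx": 0, "dy": 0, "dz": -16, "yaw": 0},
  {"claw": 8, "dx": 0, "dy": 0, "dz": -16, "yaw": 0},
])

```text
time: 11.12
tool_pos: [0.5233, -0.2137, 0.2359]
ee_rot: [-0.0, 0.989, 0.149, -0.0]
ft_force: [-0.6, -0.4, -0.2]
grip_width: 0.0798
grip_force: 0.0
```

Run:
```python
from h import *
T=tool(); im=imaging.read_camera('wrist'); np.save('w4.npy',T); cv2.imwrite('pics/w4full.png',im)
print(T[:3,3])
a=im[100:300,180:380]; t=imaging.read_camera('side')
cv2.imwrite('pics/side4.png',t)
o=np.hstack([cv2.resize(a,(500,500),interpolation=cv2.INTER_NEAREST),cv2.resize(t[130:330,220:340],(300,500))])
cv2.imwrite('pics/w4.png',o)
go(.59,-.02,.24,13.8)
```

```text
[ 0.52334669 -0.21371389  0.23585113]
d [ 12.1  -16.53  -0.49] yaw 3.32 cur [ 0.523  -0.2136  0.235 ] 17.12 tilt [-0.0027  0.001  -1.    ]
```

View pics/w4.png

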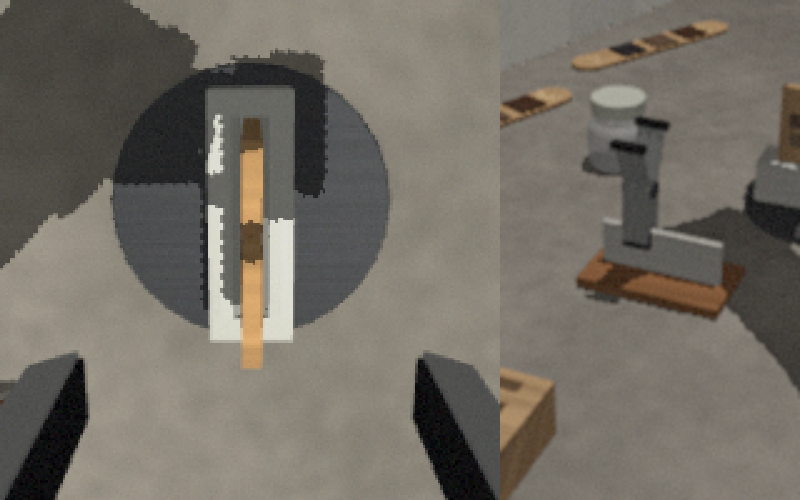

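The board stands in the slot. Its top edge runs from (252,148) to (252,368) in the crop, with the far part in shadow from row 118. The clip is still parked on its strip.

Run:
```python
from h import *
T=np.load('w4.npy'); u=T[:2,0]; w=np.array([-u[1],u[0]])
W=lambda X,Y,z:onz('wrist',180+X/2.5,100+Y/2.5,z,T)
f=lambda p:((p[:2]-T[:2,3])@u,(p[:2]-T[:2,3])@w)
for z in(.115,.117):
  a,b=W(252,118,z),W(252,368,z);print(z,np.linalg.norm(a-b),(a+b)/2,f((a+b)/2),np.degrees(np.arctan2(*(a-b)[1::-1])))
```

```text
0.115 0.09871963560648911 [ 0.52809777 -0.21316517  0.115     ] (np.float64(0.004702206763333607), np.float64(-0.0008735587790809795)) 17.123107005257626
0.117 0.09806108435531352 [ 0.52857982 -0.21301248  0.117     ] (np.float64(0.005207847363823472), np.float64(-0.0008694762238616409)) 17.123107005257637
```

Emit:
carry_out([
  {"claw": 9.4, "dx": 6, "dy": -8, "dz": -1, "yaw": 1.6},
  {"claw": 9.4, "dx": 12.1, "dy": -16.5, "dz": -1.5, "yaw": 3.3},
  {"claw": 9.4, "dx": 12.1, "dy": -16.5, "dz": -1.5, "yaw": 3.3},
  {"claw": 9.4, "dx": 12.1, "dy": -16.5, "dz": -1.5, "yaw": 3.3},
  {"claw": 9.4, "dx": 12.1, "dy": -16.5, "dz": -1.5, "yaw": 3.3},
  {"claw": 9.4, "dx": 12.1, "dy": -16.5, "dz": -1.5, "yaw": 3.3},
])

```text
time: 11.98
tool_pos: [0.5902, -0.0236, 0.2508]
ee_rot: [0.001, 0.993, 0.119, -0.001]
ft_force: [-0.1, -0.2, -0.2]
grip_width: 0.0942
grip_force: 0.0
```

Run:
```python
from h import *
T=tool(); im=imaging.read_camera('wrist'); np.save('w5.npy',T); cv2.imwrite('pics/w5full.png',im)
print(T[:3,3])
cv2.imwrite('pics/w5.png',cv2.resize(im[100:300,180:380],(600,600),interpolation=cv2.INTER_NEAREST))
```

```text
[ 0.59016873 -0.02356539  0.25083084]
```

View pics/w5.png

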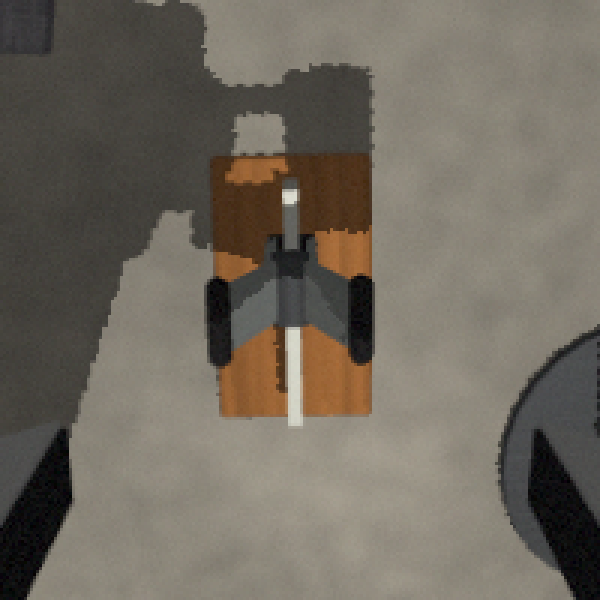

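The wrist view shows the two black bars, at crop columns 206–231 and 349–373, rows 274–366. The strip's white top lies between them near column 293.

Run:
```python
from h import *
T=np.load('w5.npy')
W=lambda X,Y,z:onz('wrist',180+X/3,100+Y/3,z,T)
for z in(.127,.130):
  a,b=W(206,320,z),W(373,319,z);print(z,'over both',np.linalg.norm(a-b),(a+b)/2,'x len',np.linalg.norm(W(219,275,z)-W(219,366,z)))
a,b=W(291,180,.046),W(295,426,.046);print('strip',np.linalg.norm(a-b),(a+b)/2,np.degrees(np.arctan2(*(a-b)[1::-1])))
a,b=W(371,155,.01),W(371,415,.01);print('base',np.linalg.norm(a-b),np.degrees(np.arctan2(*(a-b)[1::-1])))
p=(W(206,320,.129)+W(373,319,.129))/2
go(p[0],p[1],.110,14.5)
```

```text
0.127 over both 0.05392272866844199 [ 0.58600197 -0.02142481  0.127     ] x len 0.030541812530162193
0.13 over both 0.05338829755288257 [ 0.58682045 -0.0212563   0.13      ] x len 0.030239110954318967
strip 0.10398133117618524 [ 0.56934131 -0.02618746  0.046     ] 14.39019664367935
base 0.11940089819493459 14.638497145297817
d [-0.28 -0.33 14.1 ] yaw -0.91 cur [ 0.5902 -0.0236  0.251 ] 13.59 tilt [-0.0013 -0.0015 -1.    ]
```

Emit:
carry_out([
  {"claw": 9.4, "dx": -0.3, "dy": -0.3, "dz": 4, "yaw": -0.9},
  {"claw": 9.4, "dx": -0.3, "dy": -0.3, "dz": 8, "yaw": -0.9},
  {"claw": 9.4, "dx": -0.3, "dy": -0.3, "dz": 9.5, "yaw": -0.9},
  {"claw": 9.4, "dx": -0.3, "dy": -0.3, "dz": 9.5, "yaw": -0.9},
  {"claw": 9.4, "dx": -0.3, "dy": -0.3, "dz": 9.5, "yaw": -0.9},
  {"claw": 9.4, "dx": -0.3, "dy": -0.3, "dz": 9.5, "yaw": -0.9},
])

```text
time: 12.78
tool_pos: [0.5884, -0.0186, 0.1579]
ee_rot: [0.0, 0.992, 0.128, 0.001]
ft_force: [0.3, -0.5, 0.0]
grip_width: 0.0939
grip_force: 0.0
```

```bash
python3 -c "
from h import *
go(.5863,-.0213,.110,14.5)"
```

```text
d [-0.29  0.2   4.79] yaw 0.19 cur [ 0.5884 -0.0186  0.1579] 14.69 tilt [ 0.0027 -0.     -1.    ]
```

Emit:
carry_out([
  {"claw": 9.4, "dx": -0.3, "dy": 0.2, "dz": 2, "yaw": 0.2},
  {"claw": 9.4, "dx": -0.3, "dy": 0.2, "dz": 4, "yaw": 0.2},
  {"claw": 9.4, "dx": -0.3, "dy": 0.2, "dz": 4.8, "yaw": 0.2},
  {"claw": 9.4, "dx": -0.3, "dy": 0.2, "dz": 4.8, "yaw": 0.2},
  {"claw": 9.4, "dx": -0.3, "dy": 0.2, "dz": 4.8, "yaw": 0.2},
  {"claw": 9.4, "dx": -0.3, "dy": 0.2, "dz": 4.8, "yaw": 0.2},
])

```text
time: 13.52
tool_pos: [0.5856, -0.0212, 0.1092]
ee_rot: [0.0, 0.992, 0.126, 0.001]
ft_force: [-0.3, -0.5, -0.7]
grip_width: 0.0939
grip_force: 0.0
```

```bash
python3 -c "
from h import *
go(.5863,-.0213,.110,14.5)"
```

```text
d [ 0.06  0.03 -0.08] yaw 0.01 cur [ 0.5856 -0.0212  0.1092] 14.51 tilt [ 0.0014  0.     -1.    ]
```

Emit:
carry_out([
  {"claw": 6, "dx": 0, "dy": 0, "dz": 0, "yaw": 0},
  {"claw": 6, "dx": 0, "dy": 0, "dz": 0, "yaw": 0},
  {"claw": 6, "dx": 0, "dy": 0, "dz": 0, "yaw": 0},
  {"claw": 6, "dx": 0, "dy": 0, "dz": 0, "yaw": 0},
  {"claw": 5.2, "dx": 0, "dy": 0, "dz": 0, "yaw": 0},
  {"claw": 4.5, "dx": 0, "dy": 0, "dz": 0, "yaw": 0},
  {"claw": 4, "dx": 0, "dy": 0, "dz": 0, "yaw": 0},
  {"claw": 3.6, "dx": 0, "dy": 0, "dz": 0, "yaw": 0},
  {"claw": 3.2, "dx": 0, "dy": 0, "dz": 0, "yaw": 0},
  {"claw": 3.2, "dx": 0, "dy": 0, "dz": 0, "yaw": 0},
])

```text
time: 14.78
tool_pos: [0.585, -0.0212, 0.1085]
ee_rot: [-0.0, 0.992, 0.126, -0.0]
ft_force: [-0.3, 0.5, -0.6]
grip_width: 0.0322
grip_force: 10.3
```

Emit:
carry_out([
  {"claw": 3.0, "dx": 0, "dy": 0, "dz": 0, "yaw": 0},
  {"claw": 3.0, "dx": 0, "dy": 0, "dz": 0, "yaw": 0},
  {"claw": 3.0, "dx": 0, "dy": 0, "dz": 0, "yaw": 0},
])

```text
time: 15.15
tool_pos: [0.585, -0.0212, 0.1085]
ee_rot: [-0.0, 0.992, 0.126, 0.0]
ft_force: [0.0, -0.1, -1.7]
grip_width: 0.0304
grip_force: 10.9
```

Emit:
carry_out([
  {"claw": 3.0, "dx": 0, "dy": 0, "dz": -1, "yaw": 0},
  {"claw": 3.0, "dx": 0, "dy": 0, "dz": -2.5, "yaw": 0},
  {"claw": 3.0, "dx": 0, "dy": 0, "dz": -4.5, "yaw": 0},
  {"claw": 3.0, "dx": 0, "dy": 0, "dz": -7.5, "yaw": 0},
  {"claw": 3.0, "dx": 0, "dy": 0, "dz": -10.5, "yaw": 0},
  {"claw": 3.0, "dx": 0, "dy": 0, "dz": -12.5, "yaw": 0},
  {"claw": 3.0, "dx": 0, "dy": 0, "dz": -13, "yaw": 0},
  {"claw": 3.0, "dx": 0, "dy": 0, "dz": -13, "yaw": 0},
])

```text
time: 16.15
tool_pos: [0.585, -0.0212, 0.2388]
ee_rot: [0.0, 0.992, 0.126, 0.0]
ft_force: [-0.3, -1.2, -0.4]
grip_width: 0.0302
grip_force: 10.8
```

Run:
```python
from h import *
im=imaging.read_camera('side'); cv2.imwrite('pics/s6.png',cv2.resize(im[90:300,200:410],(600,600)))
go(.524,-.2143,.238,17.1)
```

```text
d [-10.7   17.18   0.02] yaw -2.59 cur [ 0.5846 -0.0212  0.2382] 14.51 tilt [-8.e-04  0.e+00 -1.e+00]
```

View pics/s6.png

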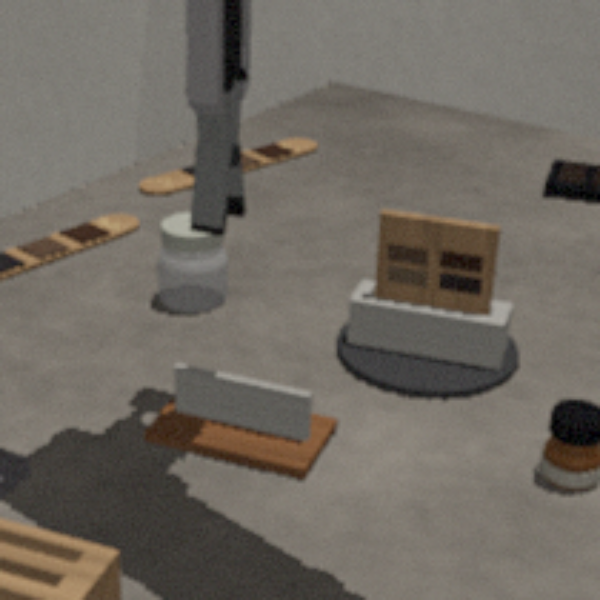

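The clip hangs upright and gaping in the fingers, the board is seated, and the strip is empty. One jaw tip is at about (208,230) in the crop.

Emit:
carry_out([
  {"claw": 3.0, "dx": -1.2, "dy": 2, "dz": 0, "yaw": -0.3},
  {"claw": 3.0, "dx": -3.1, "dy": 5, "dz": 0, "yaw": -0.8},
  {"claw": 3.0, "dx": -5, "dy": 8, "dz": 0, "yaw": -1.3},
  {"claw": 3.0, "dx": -6.9, "dy": 11, "dz": 0, "yaw": -1.8},
  {"claw": 3.0, "dx": -8.8, "dy": 14, "dz": 0, "yaw": -2.3},
  {"claw": 3.0, "dx": -10.2, "dy": 16.4, "dz": 0, "yaw": -2.6},
  {"claw": 3.0, "dx": -10.7, "dy": 17.2, "dz": 0, "yaw": -2.6},
  {"claw": 3.0, "dx": -10.7, "dy": 17.2, "dz": 0, "yaw": -2.6},
  {"claw": 3.0, "dx": -10.7, "dy": 17.2, "dz": 0, "yaw": -2.6},
])

```text
time: 17.32
tool_pos: [0.525, -0.2127, 0.2382]
ee_rot: [-0.001, 0.989, 0.15, 0.0]
ft_force: [-0.4, 0.3, -0.4]
grip_width: 0.0305
grip_force: 10.8
```

Run:
```python
from h import *
go(.524,-.2143,.170,17.1)
for s in(1,-1):
  n=np.array([-np.sin(.2531),np.cos(.2531)])*.015*s
  print(s,pix('side',[.586+n[0],-.0213+n[1],.1645]))
print(manip.state()['grip_width'],manip.state()['grip_force'])
```

```text
d [-0.15  0.13  6.82] yaw 0.13 cur [ 0.525  -0.2127  0.2382] 17.23 tilt [-1.0e-04  1.2e-03 -1.0e+00]
1 [271.89861591 167.83452777]
-1 [278.34375955 162.12808391]
0.030453147642767204 10.784285366535187
```

Emit:
carry_out([
  {"claw": 3.0, "dx": -0.1, "dy": 0.1, "dz": 2, "yaw": 0},
  {"claw": 3.0, "dx": -0.1, "dy": 0.1, "dz": 3.5, "yaw": 0},
  {"claw": 3.0, "dx": -0.1, "dy": 0.1, "dz": 4.2, "yaw": 0},
  {"claw": 3.0, "dx": -0.1, "dy": 0.1, "dz": 4.2, "yaw": 0},
  {"claw": 3.0, "dx": -0.1, "dy": 0.1, "dz": 4.2, "yaw": 0},
])

```text
time: 17.95
tool_pos: [0.5243, -0.2158, 0.197]
ee_rot: [0.0, 0.989, 0.149, 0.0]
ft_force: [-0.9, 0.5, -0.7]
grip_width: 0.0298
grip_force: 10.8
```

```bash
python3 -c "
from h import *
go(.524,-.2143,.171,17.1)"
```

```text
d [ 0.01 -0.15  2.6 ] yaw 0.02 cur [ 0.5243 -0.2158  0.197 ] 17.12 tilt [ 1.e-03 -3.e-04 -1.e+00]
```

Emit:
carry_out([
  {"claw": 3.0, "dx": 0, "dy": -0.1, "dz": 0.6, "yaw": 0},
  {"claw": 3.0, "dx": 0, "dy": -0.1, "dz": 1.2, "yaw": 0},
  {"claw": 3.0, "dx": 0, "dy": -0.1, "dz": 1.8, "yaw": 0},
  {"claw": 3.0, "dx": 0, "dy": -0.1, "dz": 2.3, "yaw": 0},
  {"claw": 3.0, "dx": 0, "dy": -0.1, "dz": 2.6, "yaw": 0},
  {"claw": 3.0, "dx": 0, "dy": -0.1, "dz": 2.6, "yaw": 0},
  {"claw": 3.0, "dx": 0, "dy": -0.1, "dz": 2.6, "yaw": 0},
  {"claw": 3.0, "dx": 0, "dy": -0.1, "dz": 2.6, "yaw": 0},
])

```text
time: 18.95
tool_pos: [0.5237, -0.2149, 0.1707]
ee_rot: [0.0, 0.989, 0.149, 0.0]
ft_force: [1.0, 0.1, -0.5]
grip_width: 0.0302
grip_force: 10.8
```

Run:
```python
from h import *
go(.524,-.2143,.171,17.1)
a=imaging.read_camera('side'); b=imaging.read_camera('top')
o=np.hstack([cv2.resize(a[130:250,280:400],(400,400)),cv2.resize(b[160:280,340:460],(400,400))]); cv2.imwrite('pics/end.png',o)
s=manip.state();print(s['ft_force'],s['grip_width'],s['grip_force'],abs(s['joint_vel']).max())
T=tool()
for w in(.015,-.015): print(pix('side',(T@[0,w,-.0735*-1,1])[:3]))
```

```text
d [ 0.04 -0.04 -0.03] yaw 0.01 cur [ 0.5237 -0.2149  0.1707] 17.11 tilt [ 5.e-04 -1.e-04 -1.e+00]
[ 0.23535466  0.11719537 -0.91076764] 0.030586370699952622 10.789104402065277 0.0022510808202954517
[353.92195361 171.09826698]
[351.07110686 176.31042913]
```

View pics/end.png

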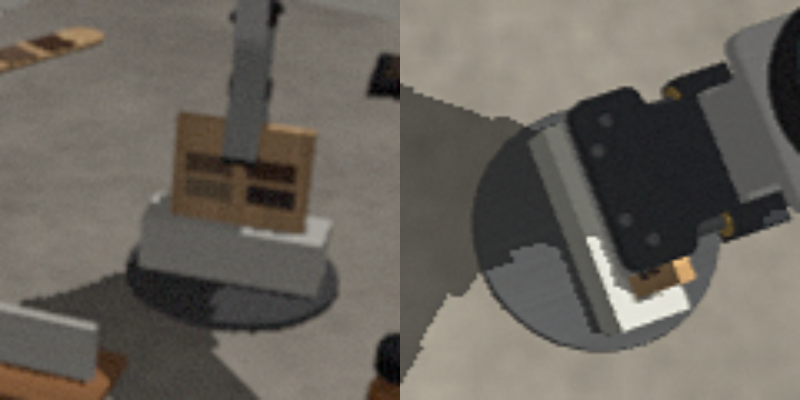

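The near jaw tip is at crop (240,160), i.e. pixel (352,178), against a predicted (351,176). It sits mid-board and well below the top edge. The board is seated and the forces are quiet, so I'm handing in.

```bash
python3 -c "
from plant import manip
print(manip.finish_job())"
```

```text
the job is handed in; nothing more can be done
None
```

I handed the job in at about 19 s, but it returned no verdict: the board stands home in the stand and released, and the clip is held squeezed open over the middle of its top edge; the far jaw was hidden from the cameras, so I judged its clearance from position and quiet force readings.

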